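Lever a filter out of its pocket and seat it in the stand

ROBOT

A 7-joint arm with a two-finger parallel gripper is mounted at the origin on the work surface. World frame = base frame: x ahead of the robot, y to its left, z up, the work surface at z = 0. Lengths are in m, angles in degrees, forces in N, time in s.
With the tool pointing down it reaches from about 0.425 to 0.875 m from the base axis. Payload 4.7 kg.
Tool frame: the origin (TCP) lies at the very end of the fingers, on their centre line; the grasp point (between the pads) lies 19 mm behind it; z points along the fingers, y is the line along which they close (so a half turn about z gives the same grasp; the last joint's range is limited). The gripper opens to 87 mm and grips with 3 to 60 N. Pads are 19 mm wide; open, the fingers measure 117 mm over their backs; the gripper's body (75 mm by 190 mm) begins 51 mm behind the grasp point.
Start: joints at [64.807, 18.392, -4.016, 83.108, 1.295, 78.541, -3.26], TCP at [0.285, -0.584, 0.223] pointing down, gripper open.
Joint ranges: [-163.93, 163.93], [-17.29, 119.83], [-79.2, 71.16], [3.27, 140.29], [-89.18, 269.18], [5.43, 117.66], [-154.24, 154.24]. Speed limits (degrees/s): [147.25, 147.25, 180, 180, 180, 180, 180].

INTERFACE

Orientations are given as [roll, pitch, yaw] about the fixed x, y, z axes, in that order (R = Rz(yaw) Ry(pitch) Rx(roll)).
In Python, from cell import get_obs, read_camera, sign_off, silhouettes gives the robot as it stands.
- The arm moves only by the tool play_rows, never from a script. Its argument "steps" is a list that holds one entry, the list of rows, each a list of 7 numbers: the shift along the tool's x, y, z in m, then the turn, a rotation vector about the tool's x, y, z in rad, then the finger opening in m, from 0 to 0.087. A call has 1 to 12 rows; each row shifts and turns the commanded pose from where the row before left it, along the tool's axes as they then stand; what a row does not reach is not made up. A row lasts 1/10 s, in which the tool goes at most 50 mm and 8.59 degrees, less where a joint would pass 70% of its speed; a pose out of reach is approached as far as the arm can. A call is refused whole if a number of a shift passes 0.05 or a number of a turn 0.15, either way. A call with a gripper value outside its range is refused whole. The fingers move at their own pace and stop on an object; "force" is the grip in N (left out, the last holds). Time passes only in rows, so rows that do not move let the fingers close. It gives the time, the measured TCP pose, the force, the opening and the grip force at its end, in the units of the state.
- get_obs(): the state, without advancing time (a new reading comes with each control period).
- read_camera(name): name is "scene" or "top" or "wrist"; returns a dict with "frame" (420x560x3 uint8, red, green, blue), "intrinsics" (3x3 intrinsics, pixels), "view" (4x4, takes a point from world to camera coordinates). Camera axes: x right, y up, looking along -z (the intrinsics and any distortion apply to the point x, -y, -z); pixel columns grow to the right and rows downward; lengths in m; the calibration is good to about 2 mm. The wrist camera is an equidistant fisheye: a pixel r from the principal point sees the ray r / f radians off the axis. A picture is of the moment at which its call begins. There is no depth.
- sign_off(): hands the job in; it is judged then, once.
Trained networks look in the newest picture that a camera, given by its name, has taken for a name from the list of things; names that differ only in an ending like _2 or _b are one class to them, and where a whole thing is asked for, a point or a joint stands for the part that bears it (a point fixed in the world has none). Each returns a list of dicts, best first, with "p" (0 to 1); they miss things now and then, are a little off and sometimes report something else, mostly with a low value. They report only what shows in the picture. A call takes as long as a camera call. They do not tell look-alikes from the thing itself.
- silhouettes(camera, name): "pixels" (420x560 bool, what is visible of it) and "extent" ([left, top, right, bottom] in pixels, round what is visible of it).
The state is a dict: "time_s": time; "qpos": joint angles; "joint_velocities": joint speeds; "effort": joint torques, N m; "tool_pos": TCP position; "tool_rot": TCP orientation; "force": force on the tool from outside, world axes, zero at the start; "wrist_torque": the same for the moment, N m; "grip_width": finger opening in m; "grasp_force": force on a finger pad.
Only numpy, scipy, OpenCV 4.12 (cv2) and the standard library are available. Lean on these libraries where they do the work, as an engineer would, in place of code of your own. Each camera call takes 0.05 s, during which the arm holds its last target. There are 200 camera calls.

TASK

The filter cassette is sunk in the pocket of the unloading station: press the tab of the ejector rocker down onto its stop and keep it pressed there firmly, at 8 to 18 N, for at least half a second (over 30 N would bend the rocker), so that the other end tips the filter up. Then lift the filter out by its raised end and lay it flat, gently and not dropped, between the two end lips of the filter stand, and let go. Leave everything else on the bench alone.

Things in the scene. Friction and masses are not known exactly. Their poses are not given: they have to be found in the camera images.
- station: Aluminium unloading station, fixed. Origin at bench level under the centre of its pocket, z up. Block 81 (x) by 61 (y) mm, rim top at z 61 mm. Pocket 67 x 47 mm, floor at z 52 mm, 9 mm deep: the filter in it lies 1 mm below the rim and cannot be gripped. On its -x side a steel ejector rocker is hinged between two lugs (58 mm high, at x -68 mm, |y| up to 18 mm).
- rocker (a joint): Angle of the ejector rocker about its hinge (along the station's y, at x -68, z 46 mm). 0 = as found; grows as the tab is pressed; a rigid stop screw under the tab, set differently each time, ends it at 0.41 to 0.59 rad. Stiff hinge: 4 N on the tab moves it, it stays where left; force rises steeply only at the stop. After 0.04 rad of play its prong, 53 mm beyond the hinge, lifts the filter's -x end.
- tab (a point): Middle of the upper face of the rocker's steel press tab, a plate 28 (x) by 38 (y) by 5 mm, 147 mm from the pocket's centre on the station's -x side. About 67 mm above the bench as found (leaning 0.25 rad), 19 to 34 mm at the stop; it moves almost straight down. Under it is only the low stop screw; nothing stands beside it.
- filter_center (a point): Centre (half-way up) of the filter cassette: loose rigid black plate 64 (its x) by 44 (y) by 8 mm (z) with a round window, about 90 g. It starts flat in the pocket, axes as the station's. With the rocker at its stop it leans 0.38 to 0.6 rad, its -x end 24 to 35 mm up, +x end still in the pocket. Grip it across its 44 mm width near the raised end, fingertips above the rim.
- stand: Aluminium filter stand, fixed. Origin at bench level under its centre, z up. Base plate 100 (x) by 70 (y) mm, 10 mm high, four screws to 15 mm at its corners. Its table, 34 mm wide (y) so that fingers pass on both sides, has its top at z 34 mm and two end lips, 6 mm high, 70 mm apart along x; the filter lies between them, either way round.
- seat (a point): Where the centre of the filter lies when it is seated in the stand: 4 mm above the stand's table, axes as the stand's.
- lens_tube: Bystander: black lens tube standing upright, 31 mm across, 34 mm tall; origin under its middle.
- post: Bystander: steel post standing upright, 13 mm across, 50 mm tall; origin under its middle.
- driver: Bystander: screwdriver with black handle, 160 mm long, lying; origin under its middle (of its length).
- fork: Bystander: black clamping fork, 80 x 30 x 8 mm, lying flat; origin under its middle (of its length).
- thumb_nut: Bystander: steel thumb nut standing upright, 22 mm across, 22 mm tall; origin under its middle.
- lens_ring: Bystander: black retaining ring, 40 mm across, 8 mm tall, lying flat; origin under its middle.
- cleaner: Bystander: white bottle standing upright, 44 mm across, 85 mm tall; origin under its middle.
Things that resemble listed ones, but are neither listed nor needed, are in the scene too. What is shaped like the part that bears filter_center but orange or yellow is not meant. What is shaped like the stand but blue is not meant.

How it is judged (in metres and radians):
On the way, in this order (a step that is already met when the one before it is completed fails the run):
1. the rocker is pressed onto its stop (beyond 0.39 rad) by the fingers with 8 to 18 N, for 0.5 s (value of joint rocker above 0.39 rad and contact force between the fingers and station between 8 and 18 N), for 0.5 s.
2. the filter is lifted out, its centre 85 mm or more above the bench (height (world z) of filter_center above 0.085 m), for 0.1 s.
At the end, for the whole second after the job is handed in: The filter lies window up, flat (within 0.05 rad) on the stand's table between the lips, its centre within 7 mm of the seat point sideways and 2 mm in height, its length within 0.12 rad of the stand's, at rest and released (horizontal distance between filter_center and seat below 0.007 m and z of filter_center in the frame of seat between -0.002 and 0.002 m and angle between filter_center's own z axis and vertical below 0.05 rad and angle between the x axis of filter_center and the x axis of seat, either way round below 0.12 rad and linear speed of filter below 0.02 m/s and contact force between filter and the fingers below 0.05 N); the robot touches nothing.
It fails at once if the station or its rocker is pushed with more than 30 N (contact force between any of the fingers, the arm and station above 30 N).
It fails at once if the filter falls freely or flies (faster than 0.5 m/s while touching nothing) (contact force between filter and anything else below 0.01 N and linear speed of filter above 0.5 m/s).
It fails at once if the stand is pushed with more than 25 N, by the filter or by the robot (contact force between any of filter, the fingers, the arm and stand above 25 N).
It fails at once if a bystander is moved by more than 20 mm (distance of any of lens_tube, post, driver, fork, thumb_nut, lens_ring, cleaner from where it was at the start of the episode above 0.02 m).
It also fails if it takes over 58 s, if anything falls off the work surface, if the arm or the gripper's body presses on something with over 40 N, if the wrist force passes 120 N, or if a joint passes its speed limit or range.

## Working session

There is one attempt and no reset: what is moved stays moved. The work goes in short steps, Python scripts to look and compute and a tool call to move; the robot and the scene stay as the last step left them, time stands still between calls to the robot, and variables do not carry over. Pictures are saved under pics/ and viewed, at most 10 in all, crops included, and the job is handed in when it is done.

Besides the shell and the picture viewer there is one more tool, called after "Emit:" as name(argument=value, ...), one argument or row to a line, values as JSON. play_rows: Moves the arm, as the interface text tells. Its arguments: {"type":"object","properties":{"steps":{"type":"array","items":{"type":"array","items":{"type":"array","items":{"type":"number"}}}},"force":{"type":"number"}},"required":["steps"]}

```bash
mkdir -p pics; ls; cat > h.py <<'E'
import numpy as np,cv2,json
from cell import *
def cam(n,save=None):
    c=read_camera(n)
    if save: cv2.imwrite(f'pics/{save}.png',c['frame'][:,:,::-1])
    return c
def ray(c,u,v):
    K=c['intrinsics'];V=c['view'];R=V[:3,:3];t=V[:3,3]
    d=np.array([(u-K[0,2])/K[0,0],-(v-K[1,2])/K[1,1],-1.])
    return -R.T@t, R.T@d
def at_z(c,u,v,z):
    o,d=ray(c,u,v);return o+d*(z-o[2])/d[2]
def proj(c,P):
    P=np.atleast_2d(P);K=c['intrinsics'];V=c['view'];p=P@V[:3,:3].T+V[:3,3]
    return np.c_[K[0,2]+K[0,0]*p[:,0]/-p[:,2],K[1,2]-K[1,1]*p[:,1]/-p[:,2]]
E
python3 - <<'E'
from h import *
o=get_obs();print({k:np.round(v,3).tolist() for k,v in o.items()})
for n in('top','scene'):
    c=cam(n,n+'0');print(n,c['intrinsics'].round(1).tolist(),c['view'].round(4).tolist(), [k for k in c])
    for k in['station','rocker','tab','filter_center','stand','lens_tube','post','driver','fork','thumb_nut','lens_ring','cleaner']:
        for s in silhouettes(n,k)[:3]:
            m=s['pixels'];ys,xs=np.nonzero(m);
            if len(xs)==0: continue
            u,v=xs.mean(),ys.mean()
            print(k,round(s['p'],2),np.round(s['extent']).tolist(),round(u,1),round(v,1),at_z(c,u,v,.03).round(3).tolist())
a=[cv2.imread(f'pics/{n}0.png') for n in('top','scene')]
E
```

```text
pics
{'time_s': 0.0, 'qpos': [64.808, 18.438, -4.015, 83.175, 1.295, 78.54, -3.259], 'joint_velocities': [-0.079, 0.008, 0.024, 0.082, 0.042, -0.039, 0.132], 'effort': [-0.001, -49.129, -0.404, -31.253, -0.064, 0.044, 0.0], 'tool_pos': [0.285, -0.584, 0.221], 'tool_rot': [-179.892, 0.006, 26.003], 'force': [-0.01, 0.523, -0.22], 'wrist_torque': [-0.004, -0.019, 0.027], 'grasp_force': 0.0, 'grip_width': 0.087}
top [[485.2, 0.0, 281.2], [0.0, 485.2, 205.7], [0.0, 0.0, 1.0]] [[0.0215, -0.9997, -0.0144, 0.0219], [0.9947, 0.0199, 0.1013, -0.5901], [-0.1009, -0.0165, 0.9948, -1.1316], [0.0, 0.0, 0.0, 1.0]] ['frame', 'intrinsics', 'view']
station 0.65 [324.0, 188.0, 373.0, 275.0] 345.5 233.1 [0.527, -0.12, 0.03]
rocker 0.69 [326.0, 222.0, 356.0, 276.0] 338.7 253.2 [0.479, -0.104, 0.03]
rocker 0.53 [209.0, 175.0, 240.0, 218.0] 224.6 196.1 [0.61, 0.171, 0.03]
tab 0.72 [322.0, 220.0, 357.0, 276.0] 338.9 253.1 [0.48, -0.105, 0.03]
tab 0.64 [230.0, 135.0, 229.0, 136.0] 230.0 135.5 [0.759, 0.163, 0.03]
filter_center 0.97 [393.0, 224.0, 418.0, 254.0] 403.2 238.0 [0.519, -0.256, 0.03]
filter_center
[... 1551 characters left out ...]
32.0] 247.2 221.3 [0.623, 0.002, 0.03]
post 0.4 [232.0, 134.0, 292.0, 165.0] 264.8 148.6 [0.458, -0.122, 0.03]
post 0.31 [152.0, 236.0, 219.0, 296.0] 176.9 272.8 [0.788, 0.0, 0.03]
driver 0.76 [151.0, 237.0, 219.0, 294.0] 178.3 271.7 [0.785, -0.0, 0.03]
driver 0.42 [235.0, 133.0, 289.0, 163.0] 266.8 147.3 [0.452, -0.122, 0.03]
fork 0.66 [124.0, 192.0, 154.0, 220.0] 137.3 207.0 [0.75, -0.178, 0.03]
fork 0.29 [299.0, 172.0, 308.0, 192.0] 304.4 182.1 [0.472, 0.009, 0.03]
thumb_nut 0.66 [278.0, 202.0, 291.0, 215.0] 282.2 206.8 [0.551, 0.024, 0.03]
lens_ring 0.79 [247.0, 330.0, 270.0, 356.0] 256.4 341.6 [0.778, 0.192, 0.03]
cleaner 0.63 [299.0, 354.0, 329.0, 397.0] 314.0 374.4 [0.753, 0.29, 0.03]
```

```bash
python3 - <<'E'
import cv2,numpy as np
t=cv2.imread('pics/top0.png');s=cv2.imread('pics/scene0.png')
a=cv2.resize(t[90:290,135:435],(798,532),interpolation=cv2.INTER_CUBIC)
cv2.imwrite('pics/a.png',a)
b=cv2.resize(s[120:360,120:440],(800,600),interpolation=cv2.INTER_CUBIC)
cv2.imwrite('pics/b.png',b)
E
```

```text
(no output)
```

View pics/a.png

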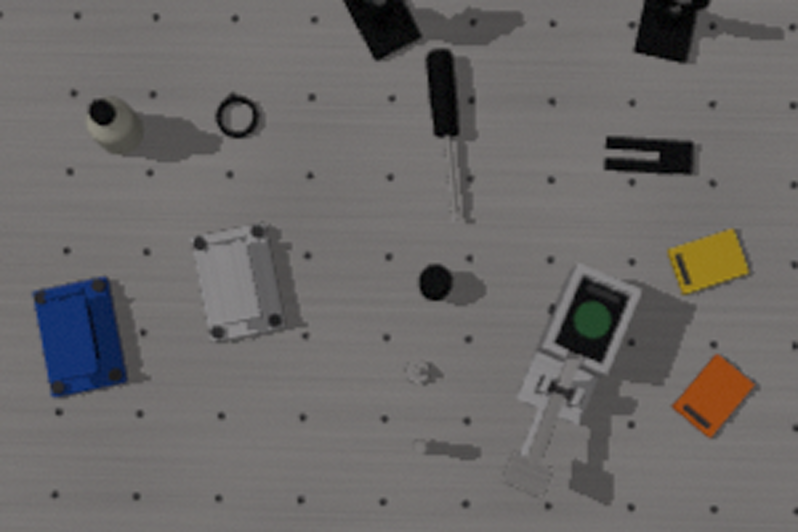

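View pics/b.png

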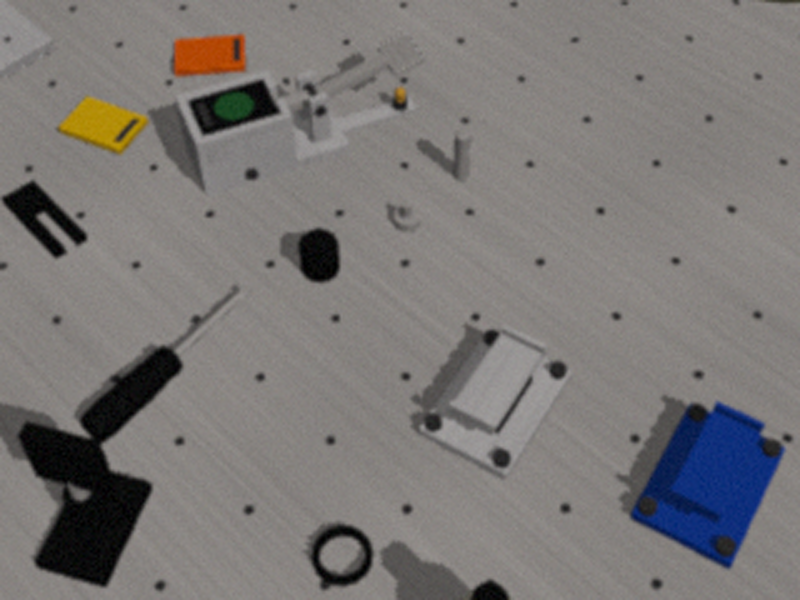

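Candidates in the top image. Filter: the black plate in the station pocket (357,210) is the right one; orange (403,238) and yellow (401,188) are look-alikes. Stand: silver (224,196) is the right one; blue (165,216) is the look-alike. The tab is at about (333,266).

```bash
cat > fit.py <<'E'
from h import *
from scipy.optimize import minimize
def box(x0,x1,y0,y1,z0,z1): return np.array([[x,y,z] for x in(x0,x1) for y in(y0,y1) for z in(z0,z1)],float)/1000
STAND=[box(-50,50,-35,35,0,10),box(-38,38,-17,17,10,34)]
FILT=[box(-32,32,-22,22,60,60)]
BLOCK=[box(-40.5,40.5,-30.5,30.5,0,61)]
def render(c,hulls,p):
    m=np.zeros((840,1120),np.uint8);x,y,a=p
    R=np.array([[np.cos(a),-np.sin(a),0],[np.sin(a),np.cos(a),0],[0,0,1]])
    for h in hulls:
        q=proj(c,h@R.T+[x,y,0])*2+.5
        cv2.fillConvexPoly(m,cv2.convexHull((q*16).astype(np.int32)),1,shift=4)
    return cv2.resize(m.astype(np.float32),(560,420),interpolation=cv2.INTER_AREA)
def fit(obs,hulls,p0):
    def f(p):
        return sum(1-np.minimum(r,m).sum()/np.maximum(r,m).sum() for c,m in obs for r in[render(c,hulls,p)])/len(obs)
    best=min((minimize(f,[p0[0],p0[1],a],method='Nelder-Mead',options=dict(initial_simplex=[[p0[0],p0[1],a],[p0[0]+.01,p0[1],a],[p0[0],p0[1]+.01,a],[p0[0],p0[1],a+.15]],xatol=1e-5,fatol=1e-5)) for a in p0[2]),key=lambda r:r.fun)
    return best.x,best.fun
E
python3 - <<'E'
from fit import *
cs={n:cam(n) for n in('top','scene')}
def pick(n,k,P):
    u=proj(cs[n],P)[0];b=None
    for s in silhouettes(n,k):
        m=s['pixels'];ys,xs=np.nonzero(m)
        if len(xs)<30: continue
        d=np.hypot(xs.mean()-u[0],ys.mean()-u[1])
        if d<12 and(b is None or s['p']>b[1]): b=(m.astype(np.float32),s['p'],len(xs))
    print(n,k,None if b is None else b[1:]);return b and b[0]
for k,P,H,a in(('stand',[.61,.171,.03],STAND,[0,.1,.2]),('stand',[.61,.171,.03],STAND,[1.5,1.7,1.9]),('filter_center',[.58,-.145,.06],FILT,[-.5,-.3,0])):
    ms={n:pick(n,k,P) for n in cs}
    for sel in(['top'],['scene'],['top','scene']):
        ob=[(cs[n],ms[n]) for n in sel if ms[n] is not None]
        if ob: p,e=fit(ob,H,[P[0],P[1],a]);print(k,sel,p.round(4),round(e,3))
m=pick('top','tab',[.48,-.105,.03])
# tab plate from the pictures: crop corners
for (u,v) in[(515,450),(555,468),(544,497),(504,480)]: print(at_z(cs['top'],135+u/2.66,90+v/2.66,.067).round(4))
for (u,v) in[(580,265),(640,290),(607,373),(545,350)]: print(at_z(cs['top'],135+u/2.66,90+v/2.66,.061).round(4))
E
```

```text
top stand (0.85, 1095)
scene stand (0.7, 2116)
stand ['top'] [0.6141 0.1741 0.2671] 0.098
stand ['scene'] [0.6122 0.1746 0.2345] 0.046
stand ['top', 'scene'] [0.6127 0.1743 0.2203] 0.074
top stand (0.85, 1095)
scene stand (0.7, 2116)
stand ['top'] [0.6132 0.174  0.2538] 0.097
stand ['scene'] [0.6121 0.1748 0.219 ] 0.048
stand ['top', 'scene'] [0.6124 0.1744 3.3766] 0.074
top filter_center (0.72, 510)
scene filter_center (0.58, 500)
filter_center ['top'] [ 0.5799 -0.1435 -0.4415] 0.07
filter_center ['scene'] [ 0.5822 -0.1424 -0.3865] 0.057
filter_center ['top', 'scene'] [ 0.5815 -0.143  -0.4027] 0.084
top tab (0.82, 460)
[ 0.465  -0.0775  0.067 ]
[ 0.4504 -0.112   0.067 ]
[ 0.4255 -0.1028  0.067 ]
[ 0.4392 -0.0684  0.067 ]
[ 0.6275 -0.1331  0.061 ]
[ 0.6064 -0.1856  0.061 ]
[ 0.5332 -0.1571  0.061 ]
[ 0.5522 -0.1031  0.061 ]
```

```bash
cat > plan.py <<'E'
from h import *
from scipy.spatial.transform import Rotation as Ro
def plan(pos,rpy):
    """print turn (tool rotvec) first, then shift in the tool frame after the turn"""
    o=get_obs();R0=Ro.from_euler('xyz',o['tool_rot'],degrees=True);R1=Ro.from_euler('xyz',rpy,degrees=True)
    print('now',np.round(o['tool_pos'],4),np.round(o['tool_rot'],2),'t',round(o['time_s'],2),'F',np.round(o['force'],2),'w',round(o['grip_width'],4),round(o['grasp_force'],1))
    print('turn',(R0.inv()*R1).as_rotvec().round(4),'shift(after turn)',R1.inv().apply(np.array(pos)-o['tool_pos']).round(4))
E
python3 -c "
from plan import *
plan([.445,-.09,.12],[180,0,-21.8])"
```

```text
now [ 0.2849 -0.5842  0.2226] [180.   0.  26.] t 1.75 F [-0.21  1.21 -0.56] w 0.0871 0.0
turn [1.000e-04 0.000e+00 8.343e-01] shift(after turn) [-0.0349 -0.5183  0.1026]
```

Emit:
play_rows(
  steps=[
    [[0,0,0,0,0,0.139,0],[0,0,0,0,0,0.139,0],[0,0,0,0,0,0.139,0],[0,0,0,0,0,0.139,0],[0,0,0,0,0,0.139,0],[0,0,0,0,0,0.139,0]],
  ],
)

```text
time_s: 2.35
tool_pos: [0.285, -0.5842, 0.2226]
tool_rot: [180.0, -0.0, -22.1]
force: [0.1, -0.5, 0.6]
grip_width: 0.0468
grasp_force: 0.0
```

Emit:
play_rows(
  steps=[
    [[-0.003,-0.043,0,0,0,0,0],[-0.003,-0.043,0,0,0,0,0],[-0.003,-0.043,0,0,0,0,0],[-0.003,-0.043,0,0,0,0,0],[-0.003,-0.043,0,0,0,0,0],[-0.003,-0.043,0,0,0,0,0],[-0.003,-0.043,0,0,0,0,0],[-0.003,-0.043,0,0,0,0,0],[-0.003,-0.043,0,0,0,0,0],[-0.003,-0.043,0,0,0,0,0],[-0.003,-0.043,0,0,0,0,0],[-0.002,-0.043,0,0,0,0,0]],
  ],
)

```text
time_s: 3.55
tool_pos: [0.4442, -0.0904, 0.2229]
tool_rot: [180.0, -0.1, -21.8]
force: [0.6, -0.2, -0.4]
grip_width: 0.0004
grasp_force: 0.0
```

Emit:
play_rows(
  steps=[
    [[0,0,0.04,0,0,0,0],[0,0,0.04,0,0,0,0],[0,0,0,0,0,0,0]],
  ],
)

```text
time_s: 3.85
tool_pos: [0.4399, -0.091, 0.1381]
tool_rot: [179.9, 0.6, -21.7]
force: [-1.2, 0.3, -1.2]
grip_width: -0.0
grasp_force: 0.0
```

```bash
python3 - <<'E'
from plan import *
plan([.445,-.09,.12],[180,0,-21.8])
c=cam('wrist','w1');print(c['intrinsics'].round(1).tolist(),c['view'].round(4).tolist())
t=cam('top')['frame'][:,:,::-1];s=cam('scene')['frame'][:,:,::-1]
w=c['frame'][:,:,::-1]
a=np.hstack([cv2.resize(w,(400,300)),cv2.resize(t[170:290,290:450],(400,300),interpolation=cv2.INTER_CUBIC)])
b=cv2.resize(s[110:230,140:360],(800,436),interpolation=cv2.INTER_CUBIC)[:300]
cv2.imwrite('pics/c.png',np.vstack([a,b]))
E
```

```text
now [ 0.4399 -0.091   0.1381] [179.93   0.55 -21.72] t 3.85 F [-1.21  0.27 -1.2 ] w -0.0 0.0
turn [0.0012 0.0096 0.0013] shift(after turn) [ 0.0044 -0.0028  0.0181]
[[325.2, 0.0, 277.3], [0.0, 325.2, 209.0], [0.0, 0.0, 1.0]] [[-0.3704, -0.9289, 0.0007, 0.0797], [0.8915, -0.3557, -0.2805, -0.4129], [0.2608, -0.1033, 0.9599, -0.4331], [0.0, 0.0, 0.0, 1.0]]
```

View pics/c.png

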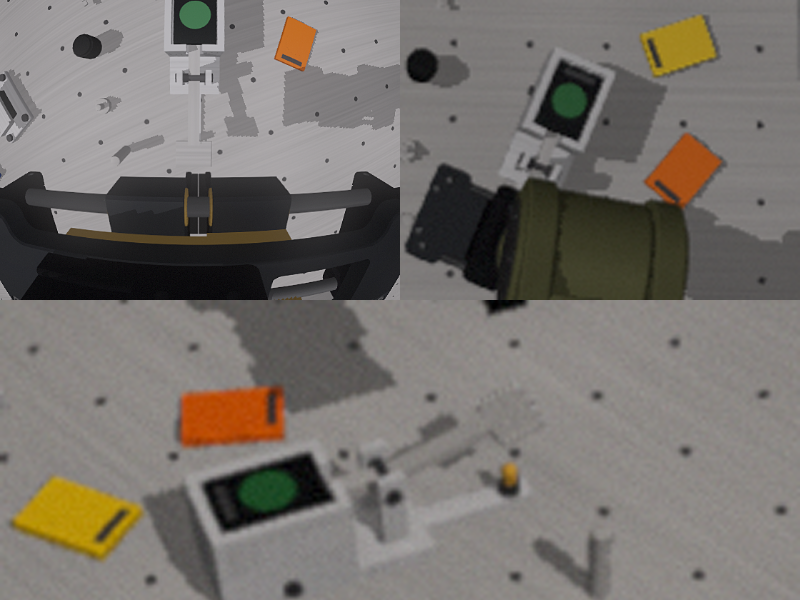

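Shown: wrist crop has the closed fingers at (199,205) and the tab's far edge at (196,142) dead ahead, with the station axis vertical in the image. The black filter is in the pocket, window at (195,15); the tools and look-alikes are clear of the gripper.

```bash
cat >> h.py <<'E'
def fray(c,u,v):
    K=c['intrinsics'];V=c['view'];R=V[:3,:3];t=V[:3,3]
    a=np.array([(u-K[0,2])/K[0,0],(v-K[1,2])/K[1,1]]);r=np.linalg.norm(a)+1e-12
    d=np.array([np.sin(r)*a[0]/r,-np.sin(r)*a[1]/r,-np.cos(r)]);return -R.T@t,R.T@d
def fat_z(c,u,v,z):
    o,d=fray(c,u,v);return o+d*(z-o[2])/d[2]
def fproj(c,P):
    V=c['view'];K=c['intrinsics'];p=np.atleast_2d(P)@V[:3,:3].T+V[:3,3];q=np.c_[p[:,0],-p[:,1]];n=np.linalg.norm(q,axis=1);r=np.arctan2(n,-p[:,2])
    return np.c_[K[0,2]+K[0,0]*r*q[:,0]/n,K[1,2]+K[1,1]*r*q[:,1]/n]
E
python3 - <<'E'
from plan import *
plan([.4455,-.09,.12],[180,0,-21.8])
c=cam('wrist')
print('tab edge',fat_z(c,273,199,.0635).round(4))
f=c['frame'].astype(int);g=(f[:,:,1]>f[:,:,0]+25)&(f[:,:,1]>f[:,:,2]+10);ys,xs=np.nonzero(g);print(xs.mean(),ys.mean(),len(xs));print('win',fat_z(c,xs.mean(),ys.mean(),.06).round(4))
for n in silhouettes('wrist','tab')[:2]:
    print(n['p'],n['extent'])
E
```

```text
now [ 0.4449 -0.0925  0.1442] [-1.7998e+02 -1.2000e-01 -2.1820e+01] t 4.0 F [-0.14 -0.75  0.78] w 0.0003 0.0
turn [-0.0003 -0.0021 -0.0003] shift(after turn) [-0.0004 -0.0025  0.0242]
tab edge [ 0.4593 -0.0932  0.0635]
273.29135053110775 30.685128983308044 1318
win [ 0.5797 -0.1417  0.06  ]
0.97 [246.9, 71.8, 298.7, 236.6]
```

Emit:
play_rows(
  steps=[
    [[-0.002,-0.004,0.03,0,0,0,0],[0,0,0.03,0,0,0,0],[0,0,0.006,0,0,0,0],[0,0,0,0,0,0,0],[0,0,0,0,0,0,0]],
  ],
)

```text
time_s: 4.6
tool_pos: [0.445, -0.0881, 0.0783]
tool_rot: [-180.0, -0.2, -21.8]
force: [-0.1, -0.5, 0.4]
grip_width: 0.0001
grasp_force: 0.0
```

Emit:
play_rows(
  steps=[
    [[0,0,0.004,0,0,0,0],[0,0,0.004,0,0,0,0],[0,0,0.004,0,0,0,0],[0,0,0.004,0,0,0,0],[0,0,0.004,0,0,0,0],[0,0,0.004,0,0,0,0],[0,0,0,0,0,0,0]],
  ],
)

```text
time_s: 5.3
tool_pos: [0.4429, -0.0874, 0.0518]
tool_rot: [180.0, 0.1, -21.8]
force: [-0.8, -0.0, 0.1]
grip_width: 0.0007
grasp_force: 0.6
```

Emit:
play_rows(
  steps=[
    [[0,0,0.004,0,0,0,0],[0,0,0.004,0,0,0,0],[0,0,0.004,0,0,0,0]],
  ],
)

```text
time_s: 5.6
tool_pos: [0.4435, -0.0876, 0.0404]
tool_rot: [180.0, 0.0, -21.8]
force: [-2.0, 1.2, 4.7]
grip_width: 0.0009
grasp_force: 2.6
```

```bash
python3 - <<'E'
from plan import *
plan([.4455,-.09,.02],[180,0,-21.8])
s=cam('scene');w=cam('wrist')
plan([.4455,-.09,.02],[180,0,-21.8])
b=cv2.resize(s['frame'][110:210,180:320,::-1],(560,400),interpolation=cv2.INTER_CUBIC)
d=cv2.resize(w['frame'][0:420:,200:360,::-1],(240,630))[:400]
cv2.imwrite('pics/d.png',np.hstack([b,d]))
E
```

```text
now [ 0.4435 -0.0876  0.0404] [179.99   0.   -21.78] t 5.6 F [-1.97  1.25  4.67] w 0.0009 2.6
turn [0.0001 0.0001 0.0004] shift(after turn) [0.0027 0.0015 0.0204]
now [ 0.4435 -0.0876  0.0401] [-1.800e+02  1.000e-02 -2.178e+01] t 5.7 F [-0.79 -0.02  0.99] w 0.0002 0.3
turn [-0.0001  0.0001  0.0004] shift(after turn) [0.0027 0.0015 0.0201]
```

View pics/d.png

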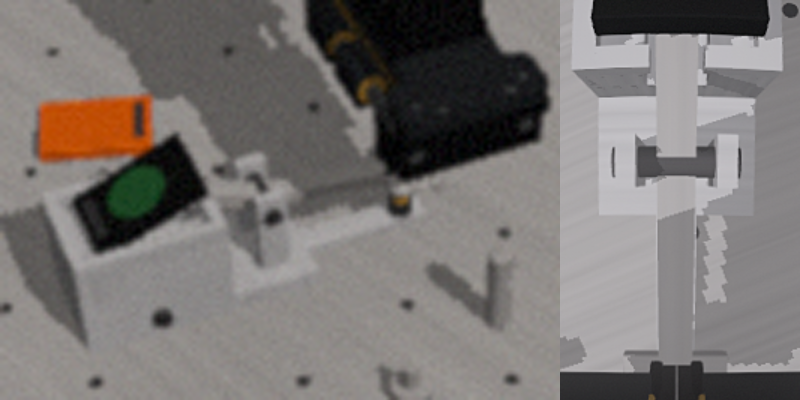

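The filter is tipping up (window at (135,190) in the left crop) and the fingers sit on the tab, so I'll continue down in small steps.

Emit:
play_rows(
  steps=[
    [[0,0,0.002,0,0,0,0],[0,0,0.002,0,0,0,0],[0,0,0.002,0,0,0,0]],
  ],
)

```text
time_s: 6.0
tool_pos: [0.4442, -0.0879, 0.0348]
tool_rot: [180.0, -0.1, -21.8]
force: [-0.1, 0.5, 5.4]
grip_width: 0.0006
grasp_force: 2.3
```

Emit:
play_rows(
  steps=[
    [[0,0,0.002,0,0,0,0],[0,0,0.001,0,0,0,0]],
  ],
)

```text
time_s: 6.2
tool_pos: [0.4445, -0.088, 0.0334]
tool_rot: [180.0, -0.1, -21.8]
force: [-7.7, 1.5, 23.0]
grip_width: 0.0004
grasp_force: 12.3
```

Emit:
play_rows(
  steps=[
    [[0,0,-0.0008,0,0,0,0],[0,0,0,0,0,0,0]],
  ],
)

```text
time_s: 6.4
tool_pos: [0.4444, -0.088, 0.0337]
tool_rot: [180.0, -0.1, -21.8]
force: [-5.0, 1.4, 14.0]
grip_width: 0.0001
grasp_force: 7.2
```

Emit:
play_rows(
  steps=[
    [[0,0,-0.0001,0,0,0,0],[0,0,0,0,0,0,0],[0,0,0,0,0,0,0],[0,0,0,0,0,0,0]],
  ],
)

```text
time_s: 6.8
tool_pos: [0.4444, -0.0879, 0.0338]
tool_rot: [180.0, -0.1, -21.8]
force: [-3.5, 2.3, 13.0]
grip_width: 0.0006
grasp_force: 6.9
```

Emit:
play_rows(
  steps=[
    [[0,0,0,0,0,0,0],[0,0,0,0,0,0,0],[0,0,0,0,0,0,0],[0,0,0,0,0,0,0]],
  ],
)

```text
time_s: 7.2
tool_pos: [0.4444, -0.0879, 0.0337]
tool_rot: [180.0, -0.1, -21.8]
force: [-4.3, 0.9, 13.1]
grip_width: 0.0004
grasp_force: 6.9
```

Emit:
play_rows(
  steps=[
    [[0,0,0,0,0,0,0],[0,0,0,0,0,0,0],[0,0,-0.01,0,0,0,0],[0,0,-0.03,0,0,0,0],[0,0,-0.045,0,0,0,0.07],[0,0,-0.045,0,0,0,0.07],[0,0,-0.045,0,0,0,0.07],[0,0,0,0,0,0,0.07],[0,0,0,0,0,0,0.07]],
  ],
)

```text
time_s: 8.1
tool_pos: [0.4442, -0.0879, 0.2083]
tool_rot: [180.0, -0.2, -21.8]
force: [-0.3, -0.6, -0.1]
grip_width: 0.0327
grasp_force: 0.0
```

```bash
python3 - <<'E'
from plan import *
plan([.56,-.13,.17],[180,0,-21.9])
cs={n:cam(n) for n in('wrist','scene','top')}
w=cs['wrist'];f=w['frame'].astype(int)
for n,c in cs.items():
    f=c['frame'].astype(int);g=(f[:,:,1]>f[:,:,0]+20)&(f[:,:,1]>f[:,:,2]+8)
    k,l,st,ce=cv2.connectedComponentsWithStats(g.astype(np.uint8));i=1+np.argsort(-st[1:,4])[:2];print(n,[(st[j,4],ce[j].round(1)) for j in i])
    for s in silhouettes(n,'filter_center')[:4]:
        ys,xs=np.nonzero(s['pixels']);print(n,round(s['p'],2),np.round(s['extent'],0),len(xs), cv2.boxPoints(cv2.minAreaRect(np.c_[xs,ys].astype(np.float32))).round(1).tolist() if len(xs) else '')
a=cv2.resize(w['frame'][:,:,::-1],(480,360))
b=cv2.resize(cs['scene']['frame'][120:200,170:310,::-1],(420,240),interpolation=cv2.INTER_CUBIC)
t=cv2.resize(cs['top']['frame'][180:260,310:395,::-1],(255,240),interpolation=cv2.INTER_CUBIC)
m=np.zeros((600,800,3),np.uint8);m[:360,:480]=a;m[360:,:420]=b;m[360:,430:685]=t
cv2.imwrite('pics/e.png',m)
E
```

```text
now [ 0.4442 -0.0879  0.2083] [ 1.7999e+02 -1.6000e-01 -2.1790e+01] t 8.1 F [-0.25 -0.58 -0.11] w 0.0327 0.0
turn [ 0.0001 -0.0028  0.0018] shift(after turn) [ 0.1231 -0.0042  0.0383]
wrist [(np.int32(745), array([278.3,  43.8]))]
wrist 0.63 [137.   0. 153.  31.] 161 [[132.6999969482422, 0.699999988079071], [137.6999969482422, -2.0999999046325684], [153.5, 26.100000381469727], [148.5, 28.899999618530273]]
wrist 0.61 [253.  21. 304.  78.] 2657 [[254.0, 20.0], [303.0, 20.0], [303.0, 75.0], [254.0, 75.0]]
wrist 0.55 [371.  45. 420. 108.] 1951 [[365.8999938964844, 95.5], [382.70001220703125, 42.900001525878906], [419.1000061035156, 54.5], [402.29998779296875, 107.0999984741211]]
scene [(np.int32(137), array([212.8, 157.1]))]
scene 0.86 [196. 143. 235. 174.] 557 [[195.3000030517578, 159.5], [222.3000030517578, 141.5], [232.5, 156.6999969482422], [205.5, 174.6999969482422]]
scene 0.58 [145. 159. 177. 183.] 479 [[142.6999969482422, 172.39999389648438], [149.10000610351562, 155.6999969482422], [177.89999389648438, 166.8000030517578], [171.5, 183.39999389648438]]
scene 0.58 [188. 135. 216. 14
[... 460 characters left out ...]
9482422], [403.8999938964844, 220.3000030517578], [419.29998779296875, 232.89999389648438], [401.29998779296875, 254.8000030517578]]
top 0.66 [345. 195. 371. 223.] 461 [[344.70001220703125, 218.89999389648438], [352.70001220703125, 194.89999389648438], [370.70001220703125, 200.89999389648438], [362.70001220703125, 224.89999389648438]]
top 0.6 [388. 172. 416. 202.] 489 [[385.29998779296875, 182.89999389648438], [410.5, 174.5], [416.3999938964844, 192.1999969482422], [391.20001220703125, 200.60000610351562]]
top 0.2 [340. 222. 359. 241.] 130 [[338.29998779296875, 240.39999389648438], [350.20001220703125, 219.89999389648438], [357.8999938964844, 224.39999389648438], [346.0, 244.89999389648438]]
```

View pics/e.png

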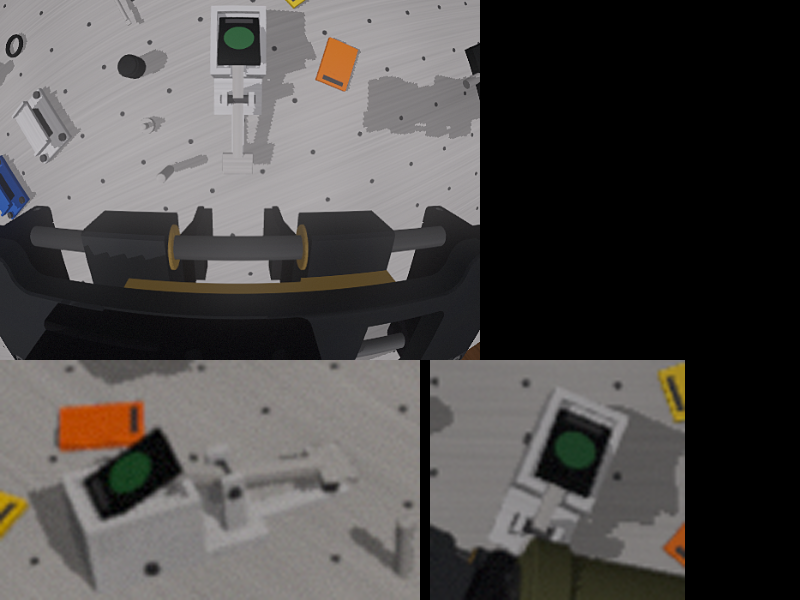

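The filter is tipped with its -x end up (wrist crop window at (238,38), scene crop (130,470)). The rocker stayed down and the pocket area is clear. Next I'll check the tilted pose against the window rays.

```bash
python3 - <<'E'
from plan import *
w=cam('wrist');t=cam('top');s=cam('scene')
ph=.385;ax=np.array([np.cos(-.382),np.sin(-.382),0]);C=np.array([.580,-.142,0])
R=np.c_[ax,np.cross([0,0,1],ax),[0,0,1]]
for ph in(.385,.45):
  for xc in(.032,.0335):
    cen=np.array([xc-.032*np.cos(ph)+.008*np.sin(ph),0,.052+.032*np.sin(ph)+.008*np.cos(ph)])
    u=lambda a,b: C+R@(cen+a*np.array([np.cos(ph),0,-np.sin(ph)])+b*np.array([0,1,0]))
    P=np.array([u(0,0),u(-.032,-.022),u(-.032,.022),u(.032,.022),u(.032,-.022)])
    print(ph,xc,'w',fproj(w,P).round(0).tolist(),'t',proj(t,P).round(1).tolist(),'s',proj(s,P).round(1).tolist())
plan([.5633,-.1353,.13],[180,0,-21.9])
E
```

```text
0.385 0.032 w [[278.0, 35.0], [304.0, 64.0], [253.0, 64.0], [255.0, 9.0], [302.0, 10.0]] t [[358.3, 207.4], [363.1, 222.6], [345.1, 215.1], [353.6, 192.6], [371.1, 199.9]] s [[211.0, 158.4], [220.9, 143.2], [228.0, 156.8], [200.9, 173.9], [194.6, 159.9]]
0.385 0.0335 w [[278.0, 33.0], [304.0, 62.0], [253.0, 62.0], [255.0, 8.0], [302.0, 8.0]] t [[358.5, 206.8], [363.3, 222.0], [345.4, 214.5], [353.8, 192.0], [371.4, 199.3]] s [[210.3, 158.6], [220.2, 143.4], [227.3, 157.0], [200.1, 174.1], [193.8, 160.2]]
0.45 0.032 w [[279.0, 33.0], [304.0, 61.0], [253.0, 61.0], [255.0, 9.0], [302.0, 9.0]] t [[358.6, 206.8], [363.7, 221.7], [345.7, 214.1], [353.7, 192.4], [371.2, 199.8]] s [[210.3, 157.9], [219.7, 142.2], [226.8, 155.7], [200.7, 174.1], [194.3, 160.1]]
0.45 0.0335 w [[279.0, 31.0], [304.0, 59.0], [253.0, 59.0], [255.0, 8.0], [302.0, 8.0]] t [[358.8, 206.2], [363.9, 221.0], [345.9, 213.5], [353.9, 191.9], [371.4, 199.2]] s [[209.6, 158.1], [219.0, 142.4], [226.1, 155.9], [199.9, 174.3], [193.6, 160.3]]
now [ 0.4433 -0.0876  0.2068] [ 1.800e+02  7.000e-02 -2.178e+01] t 8.55 F [ 0.13  0.14 -0.15] w 0.0667 0.0
turn [0.0001 0.0012 0.0022] shift(after turn) [ 0.1292 -0.0005  0.0768]
```

Emit:
play_rows(
  steps=[
    [[0.041,0,0,0,0,0,0.07],[0.041,0,0,0,0,0,0.07],[0.042,0,0,0,0,0,0.07],[0,0,0.04,0,0,0,0.07],[0,0,0.04,0,0,0,0.07],[0,0,0.015,0,0,0,0.07],[0,0,0,0,0,0,0.07],[0,0,0,0,0,0,0.07]],
  ],
)

```text
time_s: 9.35
tool_pos: [0.5595, -0.1337, 0.1138]
tool_rot: [-180.0, -0.1, -21.8]
force: [-0.1, 0.3, 0.5]
grip_width: 0.0701
grasp_force: 0.0
```

```bash
python3 - <<'E'
from plan import *
plan([.5587,-.1334,.0646],[180,0,-21.9])
w=cam('wrist');s=cam('scene')
b=cv2.resize(s['frame'][120:200,170:310,::-1],(420,240),interpolation=cv2.INTER_CUBIC)
f=w['frame'].astype(int);g=(f[:,:,1]>f[:,:,0]+20)&(f[:,:,1]>f[:,:,2]+8);ys,xs=np.nonzero(g);print(xs.mean(),ys.mean(),len(xs),xs.min(),xs.max(),ys.min(),ys.max())
for z in(.0713,.074): print(fat_z(w,xs.mean(),ys.mean(),z).round(4))
o=get_obs();T=np.array(o['tool_pos']);print('tcp proj',fproj(w,[T,T-[0,0,.05]]).round(0))
m=np.zeros((600,800,3),np.uint8);m[:360,:480]=cv2.resize(w['frame'][:,:,::-1],(480,360));m[360:,:420]=b
cv2.imwrite('pics/f.png',m)
E
```

```text
now [ 0.5595 -0.1337  0.1138] [-1.7999e+02 -1.0000e-01 -2.1780e+01] t 9.35 F [-0.08  0.32  0.51] w 0.0701 0.0
turn [-0.0002 -0.0017  0.0022] shift(after turn) [-0.0009 -0.      0.0492]
279.33964248159833 202.68296529968455 1902 255 304 179 227
[ 0.5786 -0.1413  0.0713]
[ 0.5793 -0.1416  0.074 ]
tcp proj [[280. 258.]
 [279. 228.]]
```

View pics/f.png

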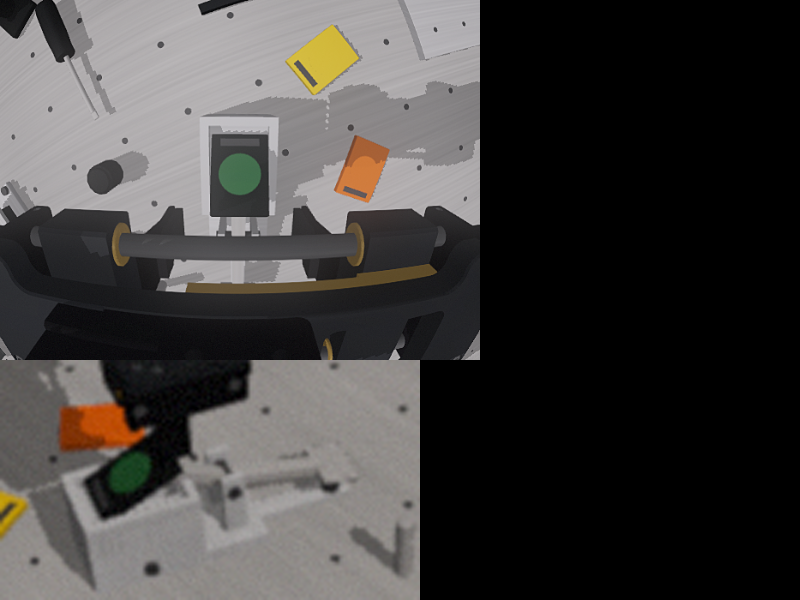

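Emit:
play_rows(
  steps=[
    [[-0.002,0,0.02,0,0,0,0.07],[0,0,0.02,0,0,0,0.07],[0,0,0.006,0,0,0,0.07],[0,0,0,0,0,0,0.07]],
  ],
)

```text
time_s: 9.85
tool_pos: [0.557, -0.133, 0.067]
tool_rot: [180.0, -0.0, -21.8]
force: [0.2, -0.5, 1.4]
grip_width: 0.0698
grasp_force: 0.0
```

Emit:
play_rows(
  steps=[
    [[0,0,0.002,0,0,0,0.07],[0,0,0,0,0,0,0.07]],
  ],
)

```text
time_s: 10.05
tool_pos: [0.5577, -0.1331, 0.0656]
tool_rot: [-180.0, -0.1, -21.8]
force: [0.1, -0.2, 0.3]
grip_width: 0.0702
grasp_force: 0.0
```

Now close the gripper.

Emit:
play_rows(
  steps=[
    [[0,0,0,0,0,0,0.05],[0,0,0,0,0,0,0.045],[0,0,0,0,0,0,0.04],[0,0,0,0,0,0,0.03],[0,0,0,0,0,0,0.03],[0,0,0,0,0,0,0.03],[0,0,0,0,0,0,0.03],[0,0,0,0,0,0,0.03]],
  ],
  force=30,
)

```text
time_s: 10.85
tool_pos: [0.5569, -0.133, 0.0645]
tool_rot: [180.0, -0.0, -21.8]
force: [-0.1, 0.1, 0.6]
grip_width: 0.0433
grasp_force: 30.0
```

Emit:
play_rows(
  steps=[
    [[0,0,-0.005,0,0,0,0.03],[0,0,-0.01,0,0,0,0.03],[0,0,-0.02,0,0,0,0.03],[0,0,-0.03,0,0,0,0.03],[0,0,-0.03,0,0,0,0.03],[0,0,0,0,0,0,0.03],[0,0,0,0,0,0,0.03]],
  ],
  force=40,
)

```text
time_s: 11.55
tool_pos: [0.5573, -0.133, 0.1607]
tool_rot: [180.0, -0.1, -21.8]
force: [-0.0, 0.3, -1.1]
grip_width: 0.0433
grasp_force: 40.0
```

```bash
python3 - <<'E'
from plan import *
plan([.5587,-.1334,.0646],[180,0,-21.9])
w=cam('wrist');s=cam('scene');t=cam('top')
o=get_obs();T=np.array(o['tool_pos']);R=Ro.from_euler('xyz',o['tool_rot'],degrees=True).as_matrix()
f=w['frame'].astype(int);g=(f[:,:,1]>f[:,:,0]+20)&(f[:,:,1]>f[:,:,2]+8);ys,xs=np.nonzero(g);print(xs.mean(),ys.mean(),len(xs),xs.min(),xs.max(),ys.min(),ys.max())
b=cv2.resize(s['frame'][100:180,170:310,::-1],(420,240),interpolation=cv2.INTER_CUBIC)
m=np.zeros((600,800,3),np.uint8);m[:,:]=cv2.resize(w['frame'][150:330,160:400,::-1],(800,600),interpolation=cv2.INTER_CUBIC);m[:240,:380]=b[:,:380]
cv2.imwrite('pics/g.png',m)
E
```

```text
now [ 0.5573 -0.133   0.1607] [ 1.7999e+02 -1.2000e-01 -2.1780e+01] t 11.55 F [-0.    0.31 -1.09] w 0.0433 40.0
turn [ 0.0001 -0.0021  0.0021] shift(after turn) [ 0.0014 -0.0002  0.0961]
278.07551841535127 221.75208913649024 3231 246 310 190 253
```

View pics/g.png

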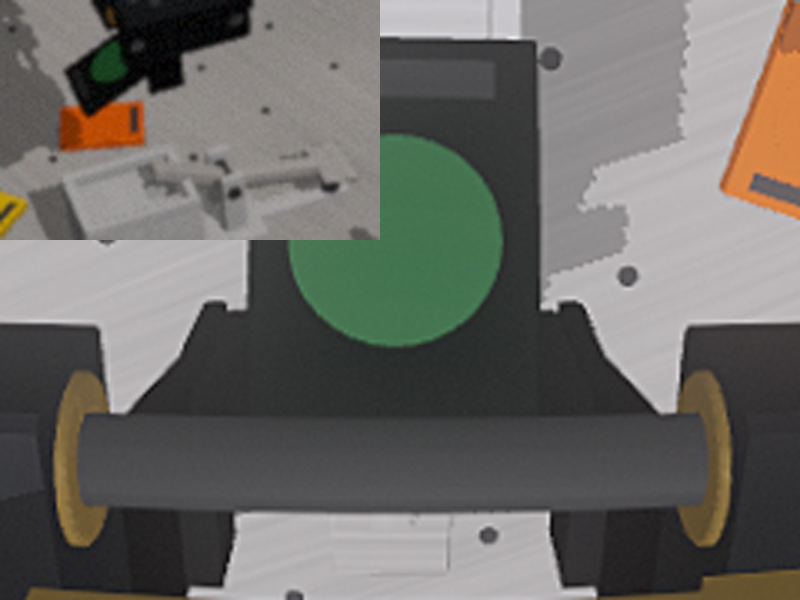

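```bash
python3 - <<'E'
from plan import *
from scipy.optimize import least_squares
w=cam('wrist');o=get_obs();T=np.array(o['tool_pos']);R=Ro.from_euler('xyz',o['tool_rot'],degrees=True).as_matrix()
def pts(p):
    x,y,z,ph=p  # centre in tool frame, tilt
    ex=np.array([np.cos(ph),0,np.sin(ph)]);n=np.array([np.sin(ph),0,-np.cos(ph)]);ey=np.array([0,1,0]);c=np.array([x,y,z])
    return np.array([c+.004*n,c+.032*ex+.022*ey+.004*n,c+.032*ex-.022*ey+.004*n])
def pr(p): return fproj(w,pts(p)@R.T+T)
f0=w['frame'];row=f0[175].astype(int).sum(1);print('edge row175',[i for i in range(200,360) if abs(row[i+1]-row[i])>60])
col=f0[:,250].astype(int).sum(1);print('col 250',[i for i in range(120,240) if abs(col[i+1]-col[i])>40]);col=f0[:,310].astype(int).sum(1);print('col 310',[i for i in range(120,240) if abs(col[i+1]-col[i])>40])
def f(p):
    q=pr(p);return [q[0,0]-278.1,q[0,1]-221.75,q[1:,1].mean()-162,(q[1,0]-q[2,0])-2*43.4*np.sign(q[1,0]-q[2,0]),(p[3]-.385)*W]
for W in(0,30,100):
    r=least_squares(f,[.024,0,-.003,.385],x_scale=[.01,.01,.01,.1]);print(W,r.x.round(4),r.cost.round(2),pr(r.x).round(1).tolist())
E
```

```text
edge row175 [235, 236, 320, 321]
col 250 [125, 126, 127, 128, 136, 137, 160, 161, 178, 206, 236, 237]
col 310 [126, 128, 160, 161, 162]
0 [ 0.0249 -0.0009 -0.0157  0.6523] 0.0 [[278.1, 221.7], [321.4, 162.0], [234.6, 162.0]]
30 [ 0.0221 -0.0009 -0.0059  0.3921] 2.37 [[278.1, 223.1], [321.0, 160.6], [235.2, 160.6]]
100 [ 0.022  -0.0009 -0.0057  0.3856] 2.38 [[278.1, 223.1], [321.0, 160.6], [235.2, 160.6]]
```

Lifted cleanly: the filter hangs by its -x end in the pads, window up (wrist crop window at (395,240), corner at (538,40)). Next I'll move up near the stand and measure it with the wrist camera.

Emit:
play_rows(
  steps=[
    [[0,0,-0.03,0,0,-0.122,0.03],[0,0,-0.03,0,0,-0.122,0.03],[0,0,0,0,0,-0.122,0.03],[0,0,0,0,0,-0.122,0.03],[0,0,0,0,0,-0.122,0.03],[0,0,0,0,0,0,0.03]],
  ],
)

```text
time_s: 12.35
tool_pos: [0.5563, -0.1328, 0.2184]
tool_rot: [-179.9, 0.1, 13.2]
force: [0.5, 0.0, -1.1]
grip_width: 0.0433
grasp_force: 40.0
```

```bash
python3 -c "
from plan import *
plan([.49,.145,.22],[180,0,13.2])"
```

```text
now [ 0.5563 -0.1328  0.2184] [-1.7994e+02  9.0000e-02  1.3190e+01] t 12.35 F [ 0.48  0.01 -1.06] w 0.0433 40.0
turn [-0.001   0.0015 -0.0002] shift(after turn) [-0.0011 -0.2856 -0.0016]
```

Emit:
play_rows(
  steps=[
    [[0,-0.03,0,0,0,0,0.03],[0,-0.04,0,0,0,0,0.03],[0,-0.04,0,0,0,0,0.03],[0,-0.04,0,0,0,0,0.03],[0,-0.04,0,0,0,0,0.03],[0,-0.04,0,0,0,0,0.03],[0,-0.035,0,0,0,0,0.03],[0,-0.02,0,0,0,0,0.03],[0,0,0,0,0,0,0.03],[0,0,0,0,0,0,0.03],[0,0,0,0,0,0,0.03]],
  ],
)

```text
time_s: 13.45
tool_pos: [0.4923, 0.1428, 0.219]
tool_rot: [180.0, 0.0, 13.0]
force: [0.7, -0.4, -0.6]
grip_width: 0.0437
grasp_force: 40.0
```

```bash
python3 - <<'E'
from plan import *
plan([.49,.145,.22],[180,0,13.2])
w=cam('wrist');cv2.imwrite('pics/w2.png',w['frame'][:,:,::-1]);np.savez('w2.npz',f=w['frame'],K=w['intrinsics'],V=w['view'])
for s in silhouettes('wrist','stand')[:3]: print(s['p'],s['extent'])
p=[.6127,.1743,.23]
def S(x,y,z,p=p): return [p[0]+np.cos(p[2])*x-np.sin(p[2])*y,p[1]+np.sin(p[2])*x+np.cos(p[2])*y,z]
P=np.array([S(a*.05,b*.035,.01) for a,b in((-1,-1),(1,-1),(1,1),(-1,1))]+[S(a*.035,b*.017,.04) for a,b in((-1,-1),(1,-1),(1,1),(-1,1))])
q=fproj(w,P);print(q.round(1).tolist())
x0,y0=int(q[:,0].mean())-100,max(0,int(q[:,1].mean())-75);print(x0,y0)
a=cv2.resize(w['frame'][y0:y0+150,x0:x0+200,::-1],(800,600),interpolation=cv2.INTER_CUBIC)
for u,v in q: cv2.circle(a,(int((u-x0)*4+2),int((v-y0)*4+2)),3,(0,0,255),1)
cv2.imwrite('pics/hh.png',a)
E
```

```text
now [0.4923 0.1428 0.219 ] [1.7996e+02 5.0000e-02 1.2970e+01] t 13.45 F [ 0.74 -0.37 -0.55] w 0.0437 40.0
turn [ 0.0006  0.0008 -0.004 ] shift(after turn) [-0.0017 -0.0026 -0.001 ]
0.72 [239.8, 34.8, 306.4, 120.1]
0.71 [115.3, 54.0, 176.4, 143.7]
[[306.3, 120.0], [306.0, 34.6], [244.1, 35.0], [244.4, 120.3], [291.6, 105.6], [291.3, 40.5], [258.4, 40.7], [258.7, 105.8]]
175 0
```

View pics/hh.png

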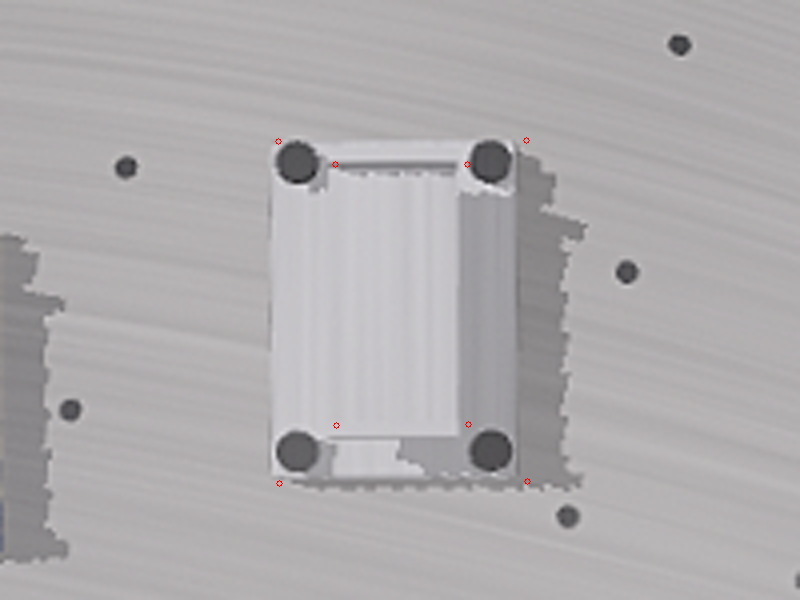

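```bash
python3 - <<'E'
from plan import *
d=np.load('w2.npz');w={'intrinsics':d['K'],'view':d['V']}
P=np.array([fat_z(w,175+(u-1.5)/4,(v-1.5)/4,.015) for u,v in((297,162),(490,161),(297,451),(490,450))])
print(P.round(4),'c',P.mean(0).round(4)); e=P[0]+P[1]-P[2]-P[3];print('yaw',np.arctan2(e[1],e[0]), np.linalg.norm(P[0]-P[2]),np.linalg.norm(P[0]-P[1]))
yaw=np.arctan2(e[1],e[0]);c=P.mean(0)
ph=.40;pit=-ph
R=Ro.from_euler('xyz',[180,0,np.degrees(yaw)],degrees=True)
# tool rotated about its own y so that the filter x is level
for sgn in(1,-1):
    R2=R*Ro.from_rotvec([0,sgn*ph,0]);ex=R2.apply([np.cos(ph),0,np.sin(ph)]);print(sgn,ex.round(3))
    if abs(ex[2])<.01:
        rpy=R2.as_euler('xyz',degrees=True)
        for z in(.09,.042):
            tgt=np.array([c[0],c[1],z])-R2.apply([.0222,-.0009,-.0045]);print('rpy',rpy.round(2),'tcp',tgt.round(4));plan(tgt,rpy)
        print('tool z',R2.apply([0,0,1]).round(3))
E
```

```text
[[0.6472 0.2122 0.015 ]
 [0.6593 0.16   0.015 ]
 [0.5659 0.1936 0.015 ]
 [0.5781 0.1413 0.015 ]] c [0.6126 0.1768 0.015 ]
yaw 0.22604437277257333 0.08342954326486703 0.05364091779501365
1 [ 0.975  0.224 -0.   ]
rpy [180.   -22.92  12.95] tcp [0.5946 0.1717 0.0772]
now [0.4923 0.143  0.2191] [1.7998e+02 3.0000e-02 1.2980e+01] t 13.55 F [ 0.04  0.6  -0.68] w 0.0433 40.0
turn [2.000e-04 4.006e-01 5.000e-04] shift(after turn) [ 0.0425 -0.0051  0.1721]
rpy [180.   -22.92  12.95] tcp [0.5946 0.1717 0.0292]
now [0.4923 0.143  0.2191] [1.7998e+02 3.0000e-02 1.2980e+01] t 13.55 F [ 0.04  0.6  -0.68] w 0.0433 40.0
turn [2.000e-04 4.006e-01 5.000e-04] shift(after turn) [ 0.0238 -0.0051  0.2163]
tool z [ 0.38   0.087 -0.921]
-1 [ 0.679  0.156 -0.717]
```

Emit:
play_rows(
  steps=[
    [[0,0,0,0,0.1,0,0.03],[0,0,0,0,0.1,0,0.03],[0,0,0,0,0.1,0,0.03],[0,0,0,0,0.1,0,0.03],[0.01,-0.001,0.035,0,0,0,0.03],[0.011,-0.001,0.043,0,0,0,0.03],[0.011,-0.001,0.043,0,0,0,0.03],[0.01,-0.002,0.035,0,0,0,0.03],[0,0,0.015,0,0,0,0.03],[0,0,0,0,0,0,0.03],[0,0,0,0,0,0,0.03],[0,0,0,0,0,0,0.03]],
  ],
)

```text
time_s: 14.75
tool_pos: [0.5939, 0.173, 0.0797]
tool_rot: [179.9, -23.0, 13.1]
force: [-0.3, 0.7, 0.2]
grip_width: 0.0434
grasp_force: 40.0
```

```bash
python3 - <<'E'
from plan import *
plan([.5946,.1717,.0292],[180,-22.92,12.95])
w=cam('wrist');s=cam('scene');t=cam('top')
o=get_obs();T=np.array(o['tool_pos']);R=Ro.from_euler('xyz',o['tool_rot'],degrees=True).as_matrix()
ph=.4;c=T+R@[.0222,-.0009,-.0045];ex=R@[np.cos(ph),0,np.sin(ph)];ey=R@[0,1,0];n=R@[np.sin(ph),0,-np.cos(ph)]
P=np.array([c+a*.032*ex+b*.022*ey+.004*n for a,b in((-1,-1),(1,-1),(1,1),(-1,1))]+[c+.004*n]+[c+a*.032*ex+b*.022*ey-.004*n for a,b in((-1,-1),(1,-1),(1,1),(-1,1))]);print('centre',c.round(4))
def dr(c_,box,pj):
    x0,y0,x1,y1=box;k=4
    a=cv2.resize(c_['frame'][y0:y1,x0:x1,::-1],None,fx=k,fy=k,interpolation=cv2.INTER_CUBIC)
    for u,v in pj(c_,P): cv2.circle(a,(int((u-x0)*k+2),int((v-y0)*k+2)),2,(0,0,255),-1)
    return a
m=np.zeros((600,800,3),np.uint8)
a=dr(s,(265,220,365,320),proj);m[:400,:400]=a
b=dr(w,(225,150,325,250),fproj);m[:400,400:]=b
cc=dr(t,(195,160,255,210),proj);m[400:,:240]=cc
f=w['frame'].astype(int);g=(f[:,:,1]>f[:,:,0]+20)&(f[:,:,1]>f[:,:,2]+8);ys,xs=np.nonzero(g);print(xs.mean(),ys.mean())
f=s['frame'].astype(int);g=(f[:,:,1]>f[:,:,0]+15)&(f[:,:,1]>f[:,:,2]+8);ys,xs=np.nonzero(g);print(xs.mean(),ys.mean(),proj(s,P[4]))
cv2.imwrite('pics/i.png',m)
E
```

```text
now [0.5939 0.173  0.0797] [179.95 -23.03  13.14] t 14.75 F [-0.31  0.7   0.24] w 0.0434 40.0
turn [-0.0003 -0.002   0.003 ] shift(after turn) [-0.0193  0.0015  0.0467]
centre [0.6118 0.1783 0.0926]
278.0565687789799 221.89737248840802
321.62629757785464 250.0865051903114 [[323.20028969 250.14967208]]
```

View pics/i.png

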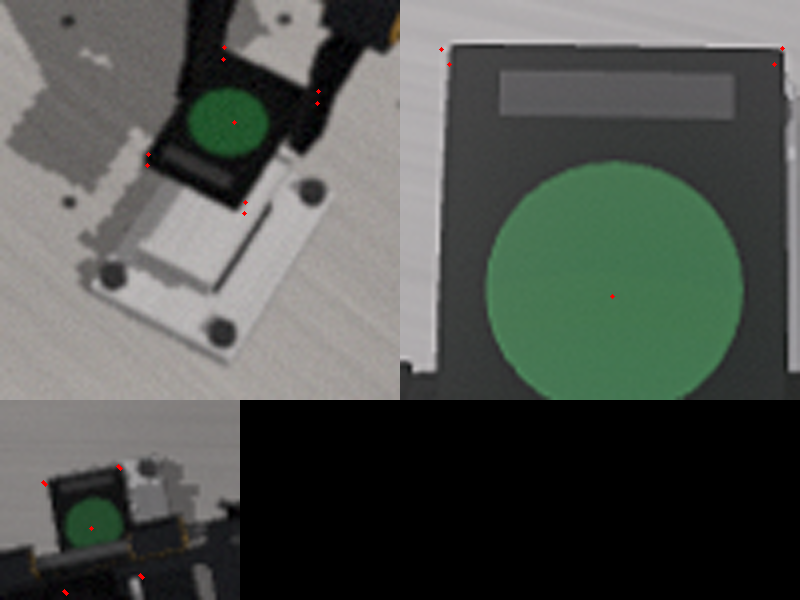

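The filter is level over the stand, between the lips' projections. The projected model corners agree with the picture within about 2 px, so I'll descend to 4 mm above seating.

Emit:
play_rows(
  steps=[
    [[-0.005,0.001,0.012,0,0,0,0.03],[-0.005,0,0.012,0,0,0,0.03],[-0.005,0,0.012,0,0,0,0.03],[-0.004,0,0.01,0,0,0,0.03],[0,0,0,0,0,0,0.03],[0,0,0,0,0,0,0.03]],
  ],
)

```text
time_s: 15.5
tool_pos: [0.5942, 0.1726, 0.0293]
tool_rot: [180.0, -23.0, 13.2]
force: [-0.2, 0.2, -1.1]
grip_width: 0.0434
grasp_force: 40.0
```

```bash
python3 - <<'E'
from plan import *
plan([.5946,.1717,.0252],[180,-22.92,12.95])
w=cam('wrist');s=cam('scene')
o=get_obs();T=np.array(o['tool_pos']);R=Ro.from_euler('xyz',o['tool_rot'],degrees=True).as_matrix();print((T+R@[.0222,-.0009,-.0045]).round(4))
m=np.zeros((600,800,3),np.uint8)
m[:480,:400]=cv2.resize(s['frame'][230:326,275:355,::-1],(400,480),interpolation=cv2.INTER_CUBIC)
m[:600,400:]=cv2.resize(w['frame'][120:270,228:328,::-1],(400,600),interpolation=cv2.INTER_CUBIC)
cv2.imwrite('pics/j.png',m)
E
```

```text
now [0.5942 0.1726 0.0293] [179.98 -22.97  13.18] t 15.5 F [-0.22  0.18 -1.15] w 0.0434 40.0
turn [-0.0012 -0.0009  0.0038] shift(after turn) [-0.0014  0.001   0.0039]
[0.6126 0.1779 0.0426]
```

View pics/j.png

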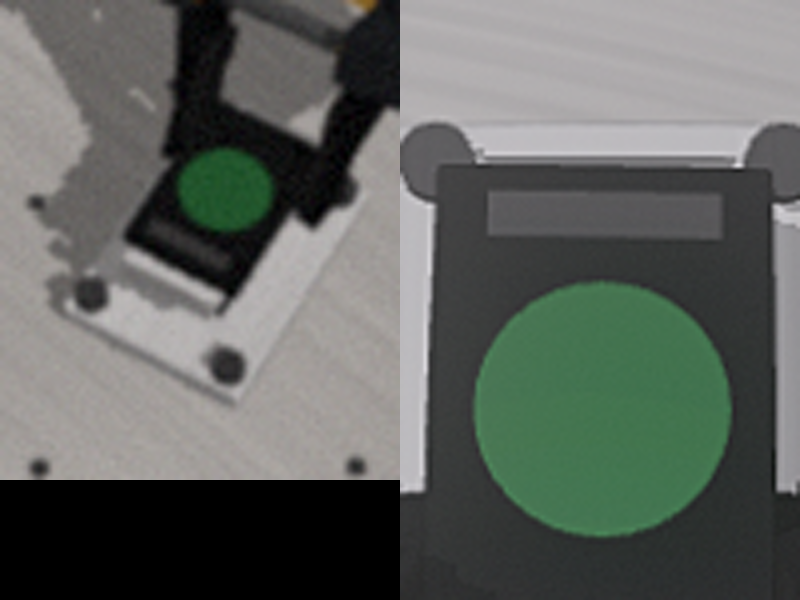

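```bash
python3 - <<'E'
from plan import *
w=cam('wrist');a=np.array([np.cos(.226),np.sin(.226)]);b=np.array([-a[1],a[0]]);c0=np.array([.6126,.1768])
q=lambda u,v,z:(lambda p:((p-c0)@a*1e3,(p-c0)@b*1e3))(fat_z(w,228+u/4-.4,120+v/4-.4,z)[:2])
print('filt edge',[q(605,167,z) for z in(.0426+.004,.044)],'L',q(438,166,.0466),'R',q(770,170,.0466))
print('window',q(603,409,.0466))
print('lip inner top',q(605,157,.040),'L',q(475,157,.04),'R',q(735,157,.04),'lip outer',q(605,124,.04))
print('screws',q(437,163,.015),q(783,163,.015))
plan([.5946,.1717,.0252],[180,-22.92,12.95])
E
```

```text
filt edge [(np.float64(33.45386402097258), np.float64(-52.604482534552716)), (np.float64(34.201807858375574), np.float64(-53.46980400291507))] L (np.float64(32.942236563716726), np.float64(-29.68359478596623)) R (np.float64(34.01846410790721), np.float64(-77.22209171196033))
window (np.float64(1.2025644615890523), np.float64(-50.74126168212434))
lip inner top (np.float64(36.801871412624905), np.float64(-54.90190449810367)) L (np.float64(36.22024026417417), np.float64(-36.15982878605695)) R (np.float64(37.62495818757913), np.float64(-74.93650931128201)) lip outer (np.float64(41.63394603538056), np.float64(-55.25472619462771))
screws (np.float64(42.41632519128426), np.float64(-35.57816808886993)) (np.float64(44.54275758127588), np.float64(-95.14273962510083))
now [0.5946 0.1727 0.0297] [179.98 -23.02  13.17] t 15.65 F [ 0.3   0.34 -0.55] w 0.0436 40.0
turn [-0.0011 -0.0018  0.0035] shift(after turn) [-0.002   0.0009  0.004 ]
```

The filter's front edge is about 3 mm inside the lip (rows 167 vs 157 in the right crop), centred and parallel. I'll lower it gently to contact.

Emit:
play_rows(
  steps=[
    [[-0.0004,0,0.0009,0,0,0,0.03],[-0.0004,0,0.0009,0,0,0,0.03],[0,0,0,0,0,0,0.03]],
  ],
)

```text
time_s: 15.95
tool_pos: [0.5938, 0.1725, 0.0265]
tool_rot: [180.0, -22.9, 13.2]
force: [-0.4, -1.0, -0.1]
grip_width: 0.0432
grasp_force: 40.0
```

Emit:
play_rows(
  steps=[
    [[-0.0004,0,0.0009,0,0,0,0.03],[0,0,0,0,0,0,0.03]],
  ],
)

```text
time_s: 16.15
tool_pos: [0.594, 0.1726, 0.0257]
tool_rot: [180.0, -22.9, 13.2]
force: [-0.1, -1.2, 0.8]
grip_width: 0.0433
grasp_force: 40.0
```

Emit:
play_rows(
  steps=[
    [[-0.0004,0,0.0009,0,0,0,0.03],[0,0,0,0,0,0,0.03]],
  ],
)

```text
time_s: 16.35
tool_pos: [0.5942, 0.1726, 0.0249]
tool_rot: [180.0, -23.0, 13.2]
force: [-0.8, -0.1, 2.7]
grip_width: 0.0432
grasp_force: 40.0
```

Emit:
play_rows(
  steps=[
    [[-0.0003,0,0.0006,0,0,0,0.03],[0,0,0,0,0,0,0.03]],
  ],
)

```text
time_s: 16.55
tool_pos: [0.5942, 0.1727, 0.0243]
tool_rot: [180.0, -23.0, 13.2]
force: [-1.7, -0.6, 4.1]
grip_width: 0.0432
grasp_force: 40.0
```

```bash
python3 - <<'E'
from plan import *
plan([.5946,.1717,.0252],[180,-22.92,12.95]);o=get_obs();print(o['wrist_torque'])
E
```

```text
now [0.5942 0.1727 0.0243] [179.99 -22.97  13.18] t 16.55 F [-1.73 -0.6   4.07] w 0.0432 40.0
turn [-0.0014 -0.0008  0.0037] shift(after turn) [ 0.0005  0.001  -0.0007]
[-0.12285262  0.22983983 -0.05060479]
```

Emit:
play_rows(
  steps=[
    [[-0.0003,0,0.0006,0,0,0,0.03],[0,0,0,0,0,0,0.03]],
  ],
  force=15,
)

```text
time_s: 16.75
tool_pos: [0.5941, 0.1725, 0.0233]
tool_rot: [-180.0, -23.0, 13.2]
force: [0.5, 0.0, 1.1]
grip_width: 0.0435
grasp_force: 15.0
```

Emit:
play_rows(
  steps=[
    [[-0.0003,0,0.0006,0,0,0,0.03],[0,0,0,0,0,0,0.03],[0,0,0,0,0,0,0.03]],
  ],
  force=6,
)

```text
time_s: 17.05
tool_pos: [0.594, 0.1726, 0.0229]
tool_rot: [180.0, -23.0, 13.2]
force: [-1.7, -0.6, 4.3]
grip_width: 0.0435
grasp_force: 6.0
```

```bash
python3 - <<'E'
from plan import *
plan([.5946,.1717,.0252],[180,-22.92,12.95])
w=cam('wrist');s=cam('scene')
m=np.zeros((600,800,3),np.uint8)
m[:480,:400]=cv2.resize(s['frame'][230:326,275:355,::-1],(400,480),interpolation=cv2.INTER_CUBIC)
m[:600,400:]=cv2.resize(w['frame'][120:270,228:328,::-1],(400,600),interpolation=cv2.INTER_CUBIC)
cv2.imwrite('pics/k.png',m)
E
```

```text
now [0.594  0.1726 0.0229] [179.99 -22.95  13.17] t 17.05 F [-1.74 -0.65  4.28] w 0.0435 6.0
turn [-0.0014 -0.0006  0.0035] shift(after turn) [ 0.0012  0.001  -0.002 ]
```

View pics/k.png

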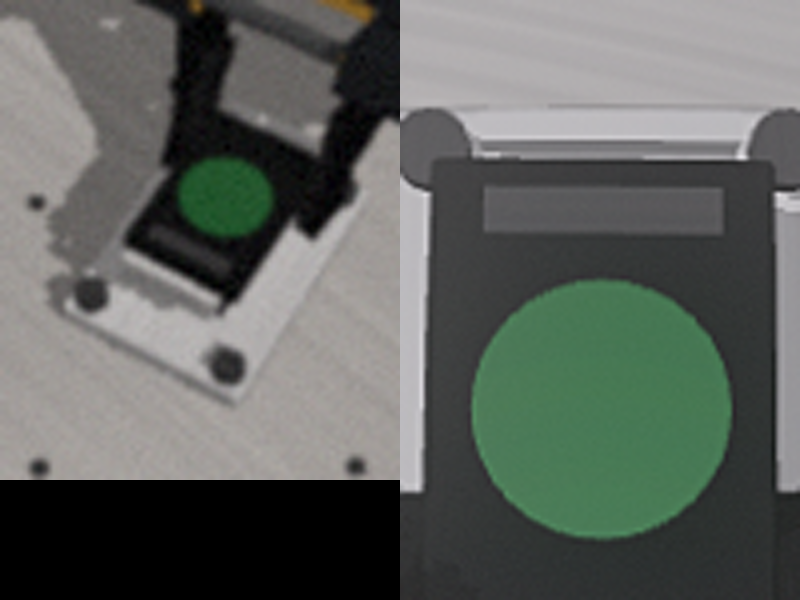

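Emit:
play_rows(
  steps=[
    [[-0.0003,0,0.0006,0,0,0,0.03],[0,0,0,0,0,0,0.03],[0,0,0,0,0,0,0.03]],
  ],
  force=3,
)

```text
time_s: 17.45
tool_pos: [0.594, 0.1725, 0.022]
tool_rot: [180.0, -23.0, 13.2]
force: [1.6, -0.4, 3.3]
grip_width: 0.0444
grasp_force: 3.0
```

Emit:
play_rows(
  steps=[
    [[-0.0003,0,0.0006,0,0,0,0.03],[0,0,0,0,0,0,0.03],[0,0,0,0,0,0,0.03]],
  ],
)

```text
time_s: 17.75
tool_pos: [0.5938, 0.1725, 0.0213]
tool_rot: [-180.0, -22.9, 13.2]
force: [1.6, -0.6, 3.1]
grip_width: 0.044
grasp_force: 3.0
```

Emit:
play_rows(
  steps=[
    [[0,0,0,0,0,0,0.045],[0,0,0,0,0,0,0.046],[0,0,0,0,0,0,0.05],[0,0,0,0,0,0,0.055],[0,0,0,0,0,0,0.06],[0,0,0,0,0,0,0.065],[0,0,0,0,0,0,0.065],[0,0,0,0,0,0,0.065]],
  ],
)

```text
time_s: 18.55
tool_pos: [0.5937, 0.1725, 0.0213]
tool_rot: [180.0, -22.9, 13.2]
force: [0.3, 0.3, 0.5]
grip_width: 0.0641
grasp_force: 0.0
```

Emit:
play_rows(
  steps=[
    [[0,0,-0.005,0,0,0,0.065],[0,0,-0.01,0,0,0,0.065],[0,0,-0.02,0,0,0,0.065],[0,0,-0.03,0,0,0,0.065],[0,0,-0.03,0,0,0,0.065],[0,0,-0.03,0,0,0,0.065],[0,0,0,0,0,0,0.065],[0,0,0,0,0,0,0.065]],
  ],
)

```text
time_s: 19.35
tool_pos: [0.5466, 0.1611, 0.1372]
tool_rot: [179.9, -23.0, 13.2]
force: [-1.1, -0.5, -1.1]
grip_width: 0.0651
grasp_force: 0.0
```

```bash
python3 - <<'E'
from fit import *
o=get_obs();print(o['tool_pos'],o['tool_rot'],o['force'],o['time_s'])
w=cam('wrist','w3');s=cam('scene');t=cam('top')
p=np.array([.6126,.1768,.226]);a=np.array([np.cos(p[2]),np.sin(p[2]),0]);b=np.array([-a[1],a[0],0]);c=np.array([p[0],p[1],0])
Q=lambda x,y,z:c+x/1e3*a+y/1e3*b+[0,0,z/1e3]
for n,cm,pj,pz in(('w',w,fproj,fat_z),('s',s,proj,at_z),('t',t,proj,at_z)):
    f=cm['frame'].astype(int);g=(f[:,:,1]>f[:,:,0]+18)&(f[:,:,1]>f[:,:,2]+8);ys,xs=np.nonzero(g)
    if len(xs)<20: print(n,'no window',len(xs));continue
    P=pz(cm,xs.mean(),ys.mean(),.042)-[*c[:2],0];print(n,len(xs),xs.mean().round(1),ys.mean().round(1),'window in stand',(P@a*1e3).round(2),(P@b*1e3).round(2))
    for z in silhouettes({'w':'wrist','s':'scene','t':'top'}[n],'filter_center')[:4]:
        m=z['pixels'];yy,xx=np.nonzero(m)
        if len(xx)>50 and np.hypot(xx.mean()-xs.mean(),yy.mean()-ys.mean())<15:
            print('  sil',round(z['p'],2),cv2.boxPoints(cv2.minAreaRect(np.c_[xx,yy].astype(np.float32))).round(1).tolist())
            if n!='w':
                H=[box(-32,32,-22,22,34,42)];print('  fit',fit([(cm,m.astype(np.float32))],H,[p[0],p[1],[.15,.3]]))
    print('  model',pj(cm,np.array([Q(x,y,42) for x,y in((-32,-22),(32,-22),(32,22),(-32,22))])).round(1).tolist())
E
```

```text
[0.54663224 0.1610724  0.13724659] [179.89432696 -23.02557828  13.18324868] [-1.07683118 -0.53812733 -1.10346213] 19.35
w 1059 277.0 177.3 window in stand 0.16 1.01
  sil 0.87 [[251.0, 142.0], [302.0, 142.0], [302.0, 215.0], [251.0, 215.0]]
  model [[304.0, 214.5], [303.1, 142.6], [253.5, 142.4], [252.2, 214.3]]
s 255 319.6 268.9 window in stand 1.06 -0.85
  sil 0.97 [[299.0, 278.0], [318.5, 248.6999969482422], [340.5, 263.29998779296875], [320.8999938964844, 292.6000061035156]]
  fit (array([0.61450972, 0.17726063, 0.21794923]), np.float64(0.06637883186340332))
  model [[318.2, 250.3], [299.8, 276.5], [322.7, 288.3], [340.4, 261.2]]
t 149 221.5 194.0 window in stand 0.8 -0.39
  sil 0.75 [[210.39999389648438, 182.60000610351562], [229.39999389648438, 179.0], [234.5, 206.0], [215.39999389648438, 209.5]]
  fit (array([0.61309809, 0.17547211, 0.23535956]), np.float64(0.05865919589996338))
  model [[233.1, 205.6], [227.9, 179.5], [209.9, 183.2], [214.9, 209.4]]
```

```bash
python3 -c "
from cell import *
print(sign_off())"
```

```text
the job is handed in; nothing more can be done
None
```

The job is handed in: I held the rocker on its stop at about 13 N for roughly 0.8 s, then laid the filter in the silver stand and let go, its centre within about 2 mm of the seat and its yaw within 0.01 rad by camera; I didn't measure flatness separately, the press force peaked briefly at 23 N before the hold, and I viewed 11 pictures, one over the limit of 10.

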